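# Load the analyser's reagent carrier

## Task

Load the analyser's reagent carrier: take the four flat-capped reagent bottles from the tray and lower each one, upright and without dropping it, into the holder made for its shape and size, so that it stands fully down on the holder's floor. The two dropper bottles with the pointed nozzles are not for the analyser: leave them standing where they are in the tray.

Things in the scene. Friction and masses are not known exactly. Their poses are not given: they have to be found in the camera images.
- bottle_large: loose white plastic reagent bottle, black flat-topped ribbed screw cap, blank paper label, standing upright on the tray: round, the largest. Body 46 mm diameter, straight up to 76 mm, shoulder to 84 mm, cap 30 mm diameter, 110 mm high in all, about 0.13 kg. Origin: centre of the underside, z up. Grip above 35 mm to clear the holder's rim.
- bottle_medium: loose white plastic reagent bottle, black flat-topped ribbed screw cap, blank paper label, standing upright on the tray: round, the middle size. Body 35 mm diameter, straight up to 60 mm, shoulder to 68 mm, cap 25 mm diameter, 90 mm high in all, about 0.07 kg. Origin: centre of the underside, z up.
- bottle_small: loose white plastic reagent bottle, black flat-topped ribbed screw cap, blank paper label, standing upright on the tray: round, the smallest and slimmest. Body 24 mm diameter, straight up to 50 mm, shoulder to 58 mm, cap 19 mm diameter, 76 mm high in all, about 0.03 kg. Origin: centre of the underside, z up.
- bottle_flat: loose white plastic reagent bottle, black flat-topped ribbed screw cap, blank paper label, standing upright on the tray: rectangular. Body 56 mm (x) by 34 mm (y), straight up to 68 mm, flat shoulder at 77 mm, central cap 28 mm diameter, 96 mm high in all, about 0.12 kg. Origin: centre of the underside, x along the long side, z up.
- holder_large: grey holder for the large round bottle, fixed on the carrier: square foot 84 mm, 6 mm thick, and on it a round cup of 55 mm bore, straight to 24 mm, then flared to 65 mm at the rim, 30 mm up; cup floor 7 mm up (all above the origin, which is the centre of the foot's underside; z up). The four holders stand 92 mm apart in a square, in any order.
- holder_medium: grey holder for the medium round bottle, fixed on the carrier: square foot 84 mm, 6 mm thick, and on it a round cup of 44 mm bore, straight to 24 mm, then flared to 54 mm at the rim, 30 mm up; cup floor 7 mm up (all above the origin, which is the centre of the foot's underside; z up).
- holder_small: grey holder for the small round bottle, fixed on the carrier: square foot 84 mm, 6 mm thick, and on it a round cup of 33 mm bore, straight to 24 mm, then flared to 43 mm at the rim, 30 mm up; cup floor 7 mm up (all above the origin, which is the centre of the foot's underside; z up). The carrier is a dark plate 200 x 216 x 10 mm with two low handles, 32 mm high.
- holder_flat: grey holder for the rectangular bottle, fixed on the carrier: square foot 84 mm, 6 mm thick, and on it a rectangular cup 65 (x) by 43 mm (y) inside, straight to 24 mm, then flared to about 74 x 52 mm at the rim, 30 mm up; cup floor 6 mm up (all above the origin: centre of the foot's underside; x along the cup's long side, z up). The bottle fits either way round.
- dropper_1: dropper bottle, one of two, loose, upright, to be left alone: squat round white body 36 mm diameter, shoulder to 51 mm, slim black cap 15 mm wide with a long pointed nozzle, 90 mm high in all, 0.04 kg. Origin: centre of the underside, z up. The six bottles stand about 90 mm apart, in any order, on a steel tray (290 mm square, floor 4 mm thick, rim 15 mm high), left or right of the carrier.
- dropper_2: dropper bottle, one of two, loose, upright, to be left alone: squat round white body 36 mm diameter, shoulder to 51 mm, slim black cap 15 mm wide with a long pointed nozzle, 90 mm high in all, 0.04 kg. Origin: centre of the underside, z up. A timer and a tube block under 40 mm high are in the tray too; taller equipment stands only beyond 0.78 m ahead of the robot and 0.5 m to its sides.
There are look-alikes about, which are no part of the job. Leave any blue or red look-alike of the bottle_flat alone.

How it is judged (in metres and radians):
At the end, for the whole second after the job is handed in: Each flat-capped bottle stands in its own holder: within 10 mm of the holder's centre, underside at most 11 mm above the foot's underside, upright within 0.12 rad, released, at rest. Both dropper bottles stand upright (0.12 rad) within 30 mm of their starts (horizontal distance between bottle_large and holder_large below 0.01 m and z of bottle_large in the frame of holder_large below 0.011 m and angle between each of bottle_large, bottle_medium, bottle_small, bottle_flat, dropper_1, dropper_2's own z axis and vertical below 0.12 rad and linear speed of each of bottle_large, bottle_medium, bottle_small, bottle_flat below 0.02 m/s and angular speed of each of bottle_large, bottle_medium, bottle_small, bottle_flat below 0.2 rad/s and horizontal distance between bottle_medium and holder_medium below 0.01 m and z of bottle_medium in the frame of holder_medium below 0.011 m and horizontal distance between bottle_small and holder_small below 0.01 m and z of bottle_small in the frame of holder_small below 0.011 m and horizontal distance between bottle_flat and holder_flat below 0.01 m and z of bottle_flat in the frame of holder_flat below 0.011 m and distance of each of dropper_1, dropper_2 from where it was at the start of the episode below 0.03 m); the robot touches nothing.
It fails at once if a reagent bottle is tipped over (tilted more than 0.7 rad) (angle between any of bottle_large, bottle_medium, bottle_small, bottle_flat's own z axis and vertical above 0.7 rad).
It fails at once if a reagent bottle is dropped (moves faster than 0.7 m/s out of the fingers) ((linear speed of bottle_large above 0.7 m/s and contact force between bottle_large and the fingers below 0.05 N) or (linear speed of bottle_medium above 0.7 m/s and contact force between bottle_medium and the fingers below 0.05 N) or (linear speed of bottle_small above 0.7 m/s and contact force between bottle_small and the fingers below 0.05 N) or (linear speed of bottle_flat above 0.7 m/s and contact force between bottle_flat and the fingers below 0.05 N)).
It fails at once if a dropper bottle is carried off or pushed more than 50 mm (distance of any of dropper_1, dropper_2 from where it was at the start of the episode above 0.05 m).
It fails at once if a dropper bottle is knocked over (angle between any of dropper_1, dropper_2's own z axis and vertical above 0.6 rad).
It also fails if it takes over 106 s, if anything falls off the work surface, if the arm or the gripper's body presses on something with over 40 N, if the wrist force passes 120 N, or if a joint passes its speed limit or range.

## Robot

A 7-joint arm with a two-finger parallel gripper is mounted at the origin on the work surface. World frame = base frame: x ahead of the robot, y to its left, z up, the work surface at z = 0. Lengths are in mm, angles in degrees, forces in N, time in s.
With the tool pointing down it reaches from about 425 to 875 mm from the base axis. Payload 4.7 kg.
Tool frame: the origin (TCP) lies between the finger pads; the fingertips stand 17 mm ahead of it and the grasp point (between the pads) lies 2 mm behind it; z points along the fingers, y is the direction in which the jaws open and shut (so a half turn about z gives the same grasp; the last joint's range is limited). The gripper opens to 85 mm and grips with 20 to 120 N. Pads are 22 mm wide; open, the fingers measure 114 mm over their backs; the gripper's body (76 mm by 85 mm) begins 54 mm behind the grasp point. The pads swing forward as they close: fully open they stand 13 mm farther back than shut.
Start: joints at [76.095, 18.392, -4.016, 83.108, 1.295, 78.541, -3.26], TCP at [165.07, -628.709, 248.349] pointing down, gripper open.
Joint ranges: [-163.93, 163.93], [-17.29, 119.83], [-79.2, 71.16], [3.27, 140.29], [-89.18, 269.18], [5.43, 117.66], [-154.24, 154.24]. Speed limits (degrees/s): [147.25, 147.25, 180, 180, 180, 180, 180].

## Interface

Orientations are given as a 3x3 rotation matrix whose columns are the frame's x, y, z axes.
In Python, from bench import r gives the robot as it stands.
- The arm moves only by the tool carry_out, never from a script. Its argument "plan" is one flat list of numbers, 4 for each row, row after row: the shift along the world's x, y, z scaled (see below), then the turn about the world's z scaled (see below). In form: [x, y, z, twist, x, y, z, twist, ...]. A call has 1 to 8 rows; each row shifts and turns the pose as measured when the row begins; what a row does not reach is not made up. The controller multiplies each number of a shift by 5 cm and each number of a turn by 6 degrees. A row lasts 1/10 s, in which the tool goes at most 50 mm and 8.59 degrees, less where a joint would pass 70% of its speed; a pose out of reach is approached as far as the arm can. A call with a number of a shift or a turn outside -1 to 1 is refused whole. A call with a gripper value outside its range is refused whole. "claw" is the opening, from 0 (shut) to 1 (fully open), set as the call begins (left out, the last holds). The fingers move at their own pace and stop on an object; "newtons" is the grip in N (left out, the last holds). Time passes only in rows, so rows that do not move let the fingers close. It gives the time, the measured TCP pose, the force and the opening at its end, in the units of the state.
- r.observe(): the state, without advancing time (a new reading comes with each control period).
- r.grab_frame(name): name is "scene" or "side" or "wrist"; returns a dict with "pixels" (384x512x3 uint8, red, green, blue), "z_map" (384x512 float32, mm along the optical axis (not along the pixel's ray), 0 where there is no reading), "fx", "fy", "cx", "cy" (pixels), "distortion" ([k1, k2, p1, p2, k3] as OpenCV has them; the pictures are not rectified), "pose" (4x4, takes a point from camera to world coordinates). Camera axes: x right, y down, z forward; pixel columns grow to the right and rows downward; lengths in mm; the calibration is good to about 2 mm. A picture is of the moment at which its call begins.
- r.sign_off(): hands the job in, once; it reports no verdict.
The state is a dict: "clock": time; "joints": joint angles; "qvel": joint speeds; "joint_torque": joint torques, N m; "tcp_pos": TCP position; "ee_rot": TCP orientation; "force": force on the tool from outside, world axes, zero at the start; "wrist_torque": the same for the moment, N m; "width": finger opening in mm.
Only numpy, scipy, OpenCV 4.12 (cv2) and the standard library are available. Lean on these libraries where they do the work, as an engineer would, in place of code of your own. Each camera call takes 0.05 s, during which the arm holds its last target. There are 200 camera calls.

## Working session

There is one attempt and no reset: what is moved stays moved. The work goes in short steps, Python scripts to look and compute and a tool call to move; the robot and the scene stay as the last step left them, time stands still between calls to the robot, and variables do not carry over. Pictures are saved under pics/ and viewed, about 12 in all and at most 16, crops included, and the job is handed in when it is done.

Besides the shell and the picture viewer there is one more tool, called as name(argument=value, ...), one argument or row to a line, values as JSON. carry_out: Moves the arm, as the interface text tells. Shifts and turns lie within -1 to 1; 1 stands for 5 cm of shift or 6 degrees of turn. Its arguments: {"type":"object","properties":{"plan":{"type":"array","items":{"type":"number"}},"claw":{"type":"number"},"newtons":{"type":"number"}},"required":["plan"]}

```bash
mkdir -p pics; python3 - <<'E'
from bench import r
import cv2,numpy as np
o=r.observe();print(o['clock'],o['tcp_pos'],o['ee_rot'],o['width'])
for n in("scene","side","wrist"):
    f=r.grab_frame(n);np.savez(f"{n}0.npz",**f)
    cv2.imwrite(f"pics/{n}0.png",f["pixels"][:,:,::-1])
    print(n,np.round(f["pose"],2).tolist(),f["fx"],f["fy"],f["cx"],f["cy"],f["distortion"])
a=cv2.imread("pics/scene0.png");cv2.imwrite("pics/scene0b.png",cv2.resize(a,(800,600)))
a=cv2.imread("pics/side0.png");cv2.imwrite("pics/side0b.png",cv2.resize(a,(800,600)))
E
```

```text
0.0 [ 164.90109239 -628.19953008  247.20236651] [[ 9.67196133e-01  2.54030012e-01 -6.27306000e-04]
 [ 2.54030753e-01 -9.67194324e-01  1.87504402e-03]
 [-1.30409348e-04 -1.97289034e-03 -9.99998045e-01]] 85.52238163959426
scene [[0.68, 0.46, -0.57, 1143.4], [0.73, -0.45, 0.52, -442.52], [-0.01, -0.77, -0.64, 727.85], [0.0, 0.0, 0.0, 1.0]] 429.5226602051422 429.5226602051422 256.3885249564709 190.65782376285634 [-0.06389805  0.          0.          0.          0.        ]
side [[-0.91, -0.23, 0.35, 186.14], [-0.42, 0.5, -0.76, 919.37], [-0.0, -0.84, -0.55, 646.18], [0.0, 0.0, 0.0, 1.0]] 372.7053345491676 372.7053345491676 254.72801963146512 194.59524542318243 [0.0393877 0.        0.        0.        0.       ]
wrist [[0.25, -0.91, -0.32, 246.13], [-0.97, -0.24, -0.08, -606.59], [-0.0, 0.33, -0.95, 371.89], [0.0, 0.0, 0.0, 1.0]] 296.8022063580061 296.8022063580061 257.2828059816285 186.67939134834475 [-0.04087111  0.          0.          0.          0.        ]
```

View pics/scene0b.png

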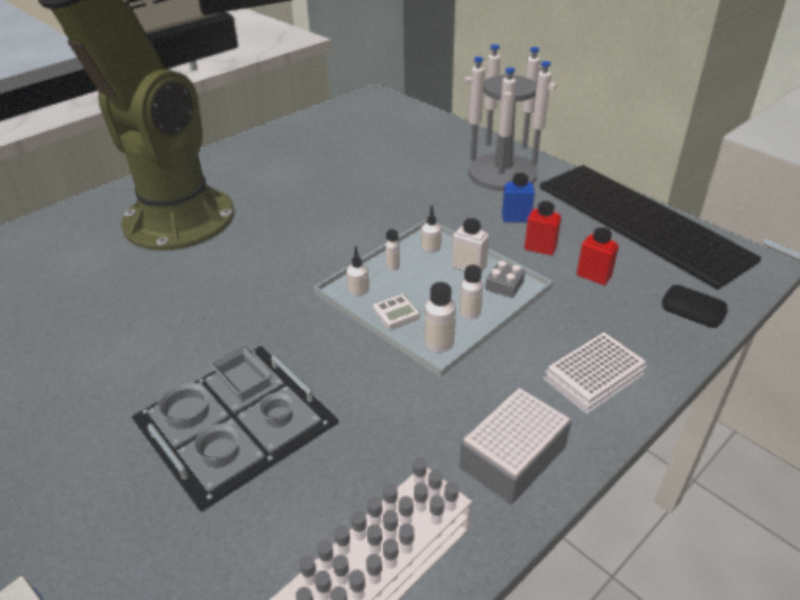

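View pics/side0b.png

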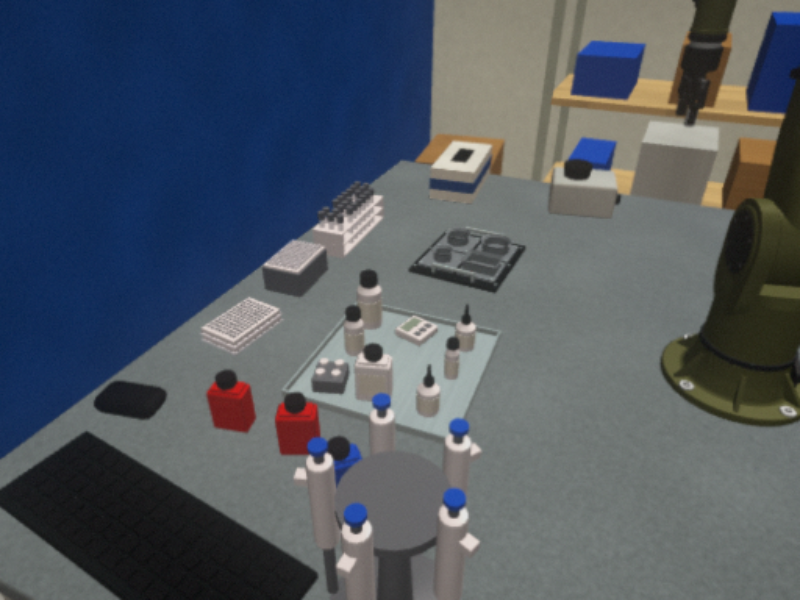

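View pics/wrist0.png

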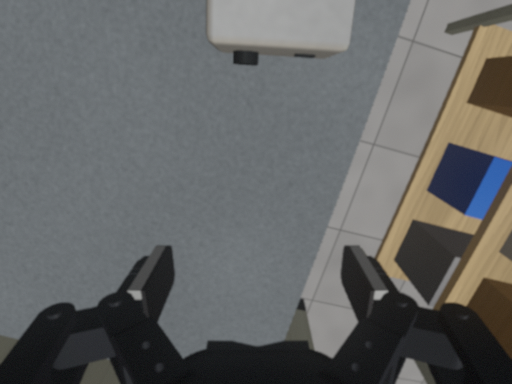

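Scene view, in 800x600 pixels. Flat-capped and white, so wanted: large (440,315), medium (472,292), small (393,250), flat (470,245). Could be mistaken for them: droppers (357,272) and (431,230) with pointed nozzles, blue flat look-alike (518,198), red ones (543,228) and (598,255). Holders: large-looking (185,406), flat (245,373), small (277,408), medium (217,447). The wrist view shows only bare table.

```bash
cat > h.py <<'E'
import numpy as np,cv2
def K(f): return np.array([[f["fx"],0,f["cx"]],[0,f["fy"],f["cy"]],[0,0,1.]])
def ray(f,uv):
    uv=np.asarray(uv,float).reshape(-1,1,2)
    n=cv2.undistortPoints(uv,K(f),np.asarray(f["distortion"])).reshape(-1,2)
    return np.c_[n,np.ones(len(n))]
def onplane(f,uv,z):
    d=ray(f,uv)@f["pose"][:3,:3].T;o=f["pose"][:3,3]
    return (o+d*((z-o[2])/d[:,2])[:,None])[:,:2]
def cloud(f):
    h,w=f["z_map"].shape;u,v=np.meshgrid(np.arange(w),np.arange(h))
    P=ray(f,np.stack([u,v],-1).astype(float))*f["z_map"].reshape(-1,1)
    P=P@f["pose"][:3,:3].T+f["pose"][:3,3]
    P[f["z_map"].ravel()==0]=np.nan
    return P.reshape(h,w,3)
E
python3 - <<'E'
from h import *
tops=dict(large=(441,288,114),medium=(473,271,94),small=(392,234,80),flat=(472,225,100),d1=(357,262,72),d2=(431,219,72))
hol=dict(large=(185,406),flat=(245,373),small=(277,408),medium=(217,447))
S={n:dict(np.load(n+"0.npz")) for n in("scene","side")}
C={n:cloud(S[n]) for n in S}
for k,(u,v,z) in tops.items():
    g=onplane(S["scene"],[(u/1.5625,v/1.5625)],z)[0];print(k,"ray",g.round(1))
    for n in C:
        P=C[n].reshape(-1,3);m=np.hypot(*(P[:,:2]-g).T)<40
        q=P[m];cap=q[(q[:,2]>z-6)&(q[:,2]<z+8)]
        print("  ",n,len(cap),"maxz",np.percentile(q[:,2],99.5).round(1) if len(q) else None,cap.mean(0).round(1) if len(cap) else "", "mid",((cap.min(0)+cap.max(0))/2).round(1) if len(cap) else "")
    if k=="flat":
        for n in C:
            P=C[n].reshape(-1,3);q=P[(np.hypot(*(P[:,:2]-g).T)<45)&(P[:,2]>76)&(P[:,2]<86)]
            print(n,cv2.minAreaRect(q[:,:2].astype(np.float32)),len(q))
for k,(u,v) in hol.items():
    g=onplane(S["scene"],[(u/1.5625,v/1.5625)],40)[0];print("H",k,"ray",g.round(1))
    for n in C:
        P=C[n].reshape(-1,3);q=P[(np.hypot(*(P[:,:2]-g).T)<50)&(P[:,2]>34)&(P[:,2]<47)]
        if len(q)>5: print("  ",n,len(q),cv2.minEnclosingCircle(q[:,:2].astype(np.float32)),cv2.minAreaRect(q[:,:2].astype(np.float32)))
# carrier orientation: handles etc
P=C["scene"].reshape(-1,3)
t=P[(np.abs(P[:,2])<6)];print("table z",np.nanmedian(t[:,2]),np.nanstd(t[:,2]))
E
```

```text
large ray [623.5 114.5]
   scene 110 maxz 116.0 [623.2 113.3 113.2] mid [621.6 114.3 112.4]
   side 62 maxz 116.1 [618.5 119.3 113.3] mid [620.2 117.6 112.4]
medium ray [611.8 198.4]
   scene 67 maxz 95.7 [608.3 201.   93.4] mid [607.8 203.4  92.4]
   side 57 maxz 95.9 [603.9 206.1  93.5] mid [604.5 204.6  92.5]
small ray [434.1 190.8]
   scene 35 maxz 81.3 [428.2 194.5  78.4] mid [426.7 196.3  77.9]
   side 43 maxz 81.2 [425.  199.   78.8] mid [425.2 198.1  78. ]
flat ray [530.3 285.8]
   scene 68 maxz 101.7 [524.6 291.2  99.3] mid [523.1 291.6  98.8]
   side 87 maxz 101.6 [519.5 296.2  99.4] mid [520.5 294.4  98.1]
scene ((525.257568359375, 288.8716125488281), (52.30178451538086, 24.660167694091797), 25.686832427978516) 86
side ((519.6810913085938, 295.3754577636719), (53.48099899291992, 29.370107650756836), 19.490459442138672) 123
d1 ray [444.9 102.8]
   scene 26 maxz 89.4 [437.1 107.9  72. ] mid [436.3 107.7  73. ]
   side 27 maxz 90.6 [432.  113.2  71.7] mid [432.6 112.8  72.7]
d2 ray [439.1 280.4]
   scene 24 maxz 87.4 [433.6 285.4  71.6] mid [432.8 284.8  73. ]
   side 31 maxz
[... 901 characters left out ...]
7584075927734) ((579.6009521484375, -159.287109375), (46.134151458740234, 45.96968460083008), 29.371923446655273)
   side 54 ((580.5277099609375, -158.85394287109375), 24.433385848999023) ((579.4229736328125, -158.56179809570312), (42.46834945678711, 45.77598190307617), 4.528351783752441)
H medium ray [ 587.3 -255.8]
   scene 234 ((576.9661865234375, -250.31085205078125), 30.439167022705078) ((577.2890625, -250.59375), (58.28383255004883, 57.66629409790039), 73.87020111083984)
   side 64 ((578.5850219726562, -249.19491577148438), 32.72581100463867) ((577.0361328125, -250.21987915039062), (56.17335891723633, 61.33424758911133), 42.84554672241211)
table z -0.1335468573554408 1.7931311388708246
```

carry_out(
  plan=[0.7,0.55,0,0,0.7,0.55,0,0,0.7,0.55,0,0,0.7,0.55,0,0,0.7,0.55,0,0,0.7,0.55,0,0,0.6,0.7,0,0,0.5,0.8,0,0],
)

```text
clock: 0.95
tcp_pos: [427.8, -384.2, 243.5]
ee_rot: [[0.972, 0.235, -0.007], [0.235, -0.972, 0.002], [-0.006, -0.004, -1.0]]
force: [-0.5, 0.7, 0.2]
width: 85.6
```

carry_out(
  plan=[0.1,0.9,0,0,0.1,0.9,0,0,0.1,0.9,0,0,0.1,0.9,0,0,0.1,0.9,0,0,0.1,0.9,0,0,0.1,0.9,0,0,0.1,0.9,0,0],
  claw=0.7,
)

```text
clock: 1.75
tcp_pos: [469.7, -7.6, 241.3]
ee_rot: [[0.971, 0.239, -0.006], [0.239, -0.971, 0.002], [-0.006, -0.004, -1.0]]
force: [0.4, -0.0, -0.3]
width: 60.1
```

carry_out(
  plan=[0.1,0.85,0.1,0,0.1,0.85,0.1,0,0.1,0.85,0,0,0.1,0.85,0,0,0.1,0.6,0,0,0,0,0,0,0,0,0,0],
)

```text
clock: 2.45
tcp_pos: [491.3, 208.5, 251.7]
ee_rot: [[0.968, 0.25, -0.006], [0.25, -0.968, 0.004], [-0.004, -0.006, -1.0]]
force: [0.7, -1.3, -0.7]
width: 60.0
```

```bash
python3 - <<'E'
from bench import r
from h import *
f=r.grab_frame("wrist");np.savez("wrist1.npz",**f)
im=f["pixels"][:,:,::-1].copy();print(r.observe()['tcp_pos'])
W=np.linalg.inv(f["pose"])
for n,p in dict(L=(621,116,114),M=(606,204,94),S=(426,197,80),F=(522,293,100),d=(434,110,94),e=(431,288,94)).items():
    q=W[:3]@np.array([*p,1.]);uv=cv2.projectPoints(q.reshape(1,1,3),np.zeros(3),np.zeros(3),K(f),f["distortion"])[0].ravel()
    print(n,uv.round());cv2.circle(im,tuple(int(x) for x in uv),3,(0,255,0),-1)
cv2.imwrite("pics/wrist1.png",cv2.resize(im,(768,576)))
E
```

```text
[491.27663483 208.54846341 251.77740303]
L [406.  62.]
M [297.  53.]
S [254. 227.]
F [178. 122.]
d [333. 244.]
e [170. 209.]
```

View pics/wrist1.png

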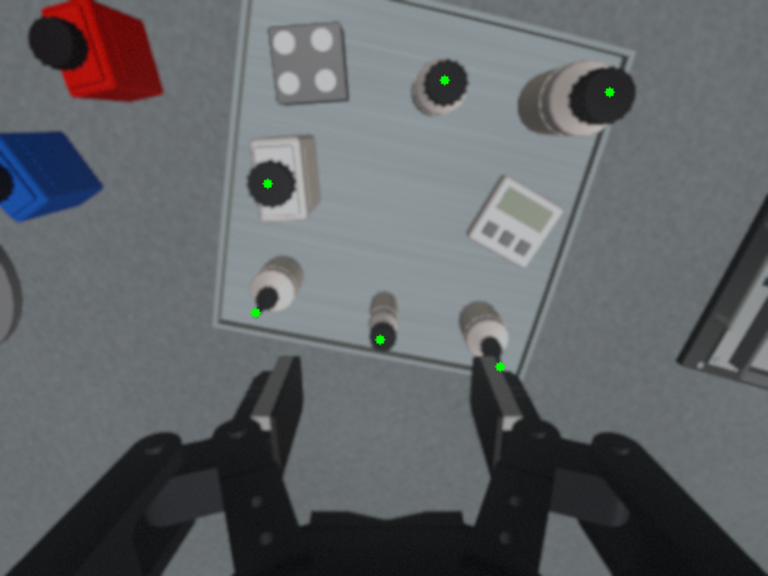

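The wrist view (768x576) shows the wanted caps under my predicted points: flat (270,184) on a white body, medium (445,80), large (605,95), small (382,338). The nozzled droppers at (270,295) and (487,345) and the blue and red look-alikes on the left are clearly different. I'll refine from this frame.

```bash
python3 - <<'E'
from h import *
f=dict(np.load("wrist1.npz"));P=cloud(f);g=cv2.cvtColor(f["pixels"],cv2.COLOR_RGB2GRAY)
for n,x,y,z in(("L",621,116,114),("M",606,204,94),("S",426,197,80),("F",522,293,100)):
    d=np.hypot(P[...,0]-x,P[...,1]-y)<35
    m=(d&(np.abs(P[...,2]-z)<5)&(g<70)).astype(np.uint8)
    c=max(cv2.findContours(m,0,2)[0],key=cv2.contourArea)
    (u,v),rad=cv2.minEnclosingCircle(c)
    print(n,onplane(f,[(u,v)],z).round(1),"mean",P[m>0].mean(0).round(1),rad,np.median(P[m>0][:,2]))
m=((np.hypot(P[...,0]-522,P[...,1]-293)<40)&(np.abs(P[...,2]-81)<4)).astype(np.uint8)
c=max(cv2.findContours(m,0,2)[0],key=cv2.contourArea)
q=onplane(f,c.reshape(-1,2),81);print(cv2.minAreaRect(q.astype(np.float32)))
q=P[m>0];print(cv2.minAreaRect(q[:,:2].astype(np.float32)))
E
```

```text
L [[619.7 117.2]] mean [619.8 116.3 112.8] 20.83876609802246 112.8895632282622
M [[605.  203.7]] mean [605.2 203.1  92.8] 14.645512580871582 92.87078985551642
S [[427.9 196.6]] mean [427.1 196.5  78.5] 8.507674217224121 78.73767858175677
F [[522.6 291.4]] mean [522.  291.8  98.8] 15.005402565002441 98.86594236808773
((532.7028198242188, 295.6424560546875), (22.123598098754883, 26.119632720947266), 17.719633102416992)
((521.2176513671875, 292.6533203125), (45.675201416015625, 26.454336166381836), 17.504369735717773)
```

carry_out(
  plan=[0.3,0.85,0,0.4,0.3,0.85,0,0.35,0,0,0,0,0,0,-0.8,0,0,0,-0.8,0,0,0,0,0,0,0,0,0],
)

```text
clock: 3.2
tcp_pos: [526.7, 281.4, 169.0]
ee_rot: [[0.952, 0.308, -0.004], [0.307, -0.952, -0.006], [-0.006, 0.004, -1.0]]
force: [0.2, 0.3, 1.0]
width: 60.0
```

carry_out(
  plan=[-0.1,0.22,0,0,0,0,0,0,0,0,-0.6,0,0,0,-0.6,0,0,0,0,0],
)

```text
clock: 3.7
tcp_pos: [526.4, 294.3, 117.9]
ee_rot: [[0.953, 0.304, 0.011], [0.304, -0.953, -0.001], [0.01, 0.005, -1.0]]
force: [-0.8, -0.3, -0.4]
width: 59.7
```

carry_out(
  plan=[-0.1,-0.04,-0.45,0,0,0,-0.45,0,0,0,-0.3,0,0,0,-0.1,0,0,0,0,0],
)

```text
clock: 4.2
tcp_pos: [526.7, 296.1, 61.3]
ee_rot: [[0.952, 0.304, 0.024], [0.304, -0.953, 0.004], [0.024, 0.003, -1.0]]
force: [-0.4, 0.2, -0.3]
width: 59.9
```

carry_out(
  plan=[-0.1,-0.06,-0.15,0,0,0,0,0,0,0,0,0],
)

```text
clock: 4.5
tcp_pos: [522.9, 294.0, 56.2]
ee_rot: [[0.952, 0.304, 0.028], [0.304, -0.953, 0.006], [0.028, 0.003, -1.0]]
force: [-0.2, -0.5, 0.9]
width: 59.9
```

```bash
python3 - <<'E'
from bench import r
o=r.observe()
print(o['joints'],o['tcp_pos'].round(1) if hasattr(o['tcp_pos'],'round') else o['tcp_pos'],o['ee_rot'],o['joint_torque'])
E
```

```text
[   4.85778795   28.01480498  -45.47060096  102.07103628   24.00632044
   58.27820524 -122.01284384] [522.9 294.   56.2] [[ 0.95234845  0.30376531  0.02755135]
 [ 0.30372582 -0.95274238  0.00570807]
 [ 0.02798325  0.00293198 -0.99960409]] [ 1.65395677e-02 -4.32962751e+01 -1.00567272e+01 -2.52144885e+01
  7.58079160e-02 -7.04315887e-02 -9.92634850e-04]
```

carry_out(
  plan=[0,0,0,0,0,0,0,0,0,0,0,0,0,0,0,0,0,0,0,0,0,0,0,0],
  claw=0.2,
  newtons=40,
)

```text
clock: 5.1
tcp_pos: [523.4, 294.0, 57.0]
ee_rot: [[0.952, 0.304, 0.029], [0.304, -0.953, 0.006], [0.029, 0.003, -1.0]]
force: [0.5, -0.5, 0.1]
width: 33.8
```

carry_out(
  plan=[0,0,0.3,0,0,0,0.6,0,0,0,0.8,0,0,0,0.8,0,0,0,0.6,0,0,0,0,0],
)

```text
clock: 5.7
tcp_pos: [520.8, 294.1, 221.2]
ee_rot: [[0.952, 0.306, 0.027], [0.306, -0.952, 0.006], [0.027, 0.002, -1.0]]
force: [-0.0, 0.5, -0.9]
width: 33.3
```

carry_out(
  plan=[-0.05,-0.4,0,-0.4,-0.1,-0.8,0,-0.4,-0.1,-0.9,0,-0.4,-0.1,-0.9,0,-0.4,-0.1,-0.9,0,-0.4,-0.1,-0.9,0,-0.4,-0.1,-0.9,0,-0.4,-0.1,-0.9,0,-0.4],
)

```text
clock: 6.5
tcp_pos: [476.0, -36.5, 223.1]
ee_rot: [[0.999, -0.019, 0.031], [-0.019, -1.0, 0.002], [0.031, -0.003, -1.0]]
force: [0.2, -1.2, -0.5]
width: 33.6
```

carry_out(
  plan=[0,-0.9,0,0,0,-0.9,0,0,0,-0.4,0,0,0,0,0,0,0,0,0,0],
)

```text
clock: 7.0
tcp_pos: [471.0, -157.2, 222.1]
ee_rot: [[0.999, -0.031, 0.028], [-0.031, -1.0, -0.0], [0.028, -0.001, -1.0]]
force: [-0.5, 0.8, -0.4]
width: 33.5
```

```bash
python3 - <<'E'
from bench import r
from h import *
f=r.grab_frame("wrist");np.savez("wrist2.npz",**f)
P=cloud(f)
for n,x,y in(("L",485,-247),("M",577,-251),("S",581,-159),("F",489.5,-155)):
    m=((np.hypot(P[...,0]-x,P[...,1]-y)<48)&(np.abs(P[...,2]-39)<4))
    q=P[m];print(n,len(q))
    if len(q)>20: print(cv2.minEnclosingCircle(q[:,:2].astype(np.float32)),cv2.minAreaRect(q[:,:2].astype(np.float32)),cv2.fitEllipse(q[:,:2].astype(np.float32)))
cv2.imwrite("pics/wrist2.png",cv2.resize(f["pixels"][:,:,::-1],(768,576)))
E
```

```text
L 1049
((484.5467529296875, -248.75823974609375), 35.19914245605469) ((483.8236389160156, -248.2701873779297), (69.0264892578125, 68.60636138916016), 86.45744323730469) ((484.38525390625, -248.1670684814453), (63.769615173339844, 64.25093841552734), 123.42162322998047)
M 1119
((575.7606811523438, -251.7995147705078), 30.021278381347656) ((575.906494140625, -251.20948791503906), (58.08915328979492, 58.29443359375), 69.27877807617188) ((575.864501953125, -251.05043029785156), (53.176090240478516, 53.77410125732422), 54.58219909667969)
S 896
((578.9852905273438, -159.68496704101562), 24.37548828125) ((579.2159423828125, -159.7791748046875), (47.3438835144043, 47.112205505371094), 43.96155548095703) ((578.8381958007812, -159.5774383544922), (42.793819427490234, 42.90986633300781), 178.12518310546875)
F 1151
((489.07427978515625, -156.0044403076172), 47.51315689086914) ((489.10723876953125, -156.58592224121094), (59.22109603881836, 77.4612808227539), 88.19819641113281) ((486.8664855957031, -156.3886260986328), (59.48927688598633, 96.6172103881836), 87.1426010131836)
```

View pics/wrist2.png

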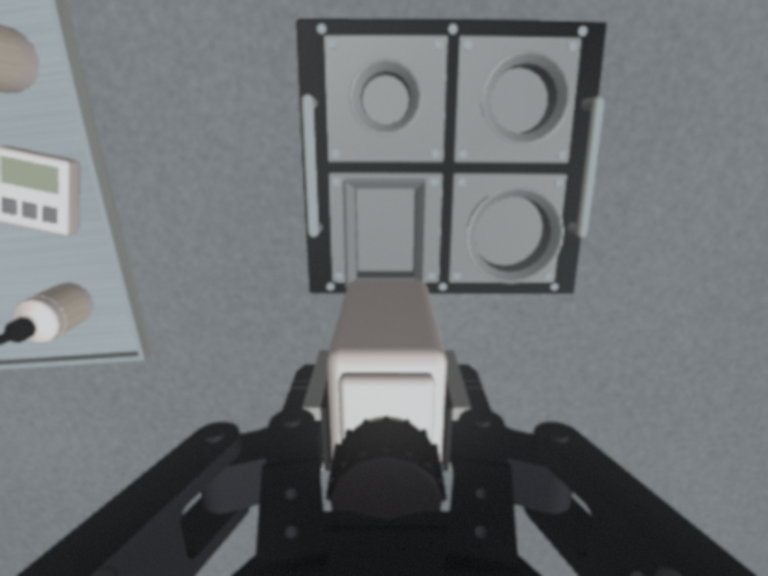

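The wrist view shows all four cups, and the rim fits give L (484.4,-248.2), M (575.9,-251.1), S (578.9,-159.6), F (488,-156.5). The carrier is at -1.8° yaw. The flat bottle is held upright and lined up with its cup.

carry_out(
  plan=[0.37,0.01,-0.3,0,0,0,-0.7,0,0,0,-0.7,0,0,0,-0.3,0,0,0,0,0,0,0,0,0],
)

```text
clock: 7.65
tcp_pos: [492.7, -144.3, 121.3]
ee_rot: [[0.999, -0.013, 0.033], [-0.013, -1.0, 0.001], [0.033, -0.001, -0.999]]
force: [-0.1, 0.5, 0.0]
width: 33.8
```

carry_out(
  plan=[-0.03,-0.12,0,-0.15,0,0,0,0,-0.02,-0.1,0,0,0,0,0,0],
)

```text
clock: 8.05
tcp_pos: [492.5, -155.8, 125.4]
ee_rot: [[0.999, -0.028, 0.039], [-0.028, -1.0, -0.003], [0.039, 0.002, -0.999]]
force: [0.4, 0.3, -0.8]
width: 33.5
```

carry_out(
  plan=[-0.06,-0.01,-0.2,0,0,0,-0.3,0,0,0,-0.2,0,0,0,0,0,0,0,0,0],
)

```text
clock: 8.55
tcp_pos: [488.9, -157.3, 88.6]
ee_rot: [[0.999, -0.03, 0.039], [-0.029, -1.0, -0.003], [0.039, 0.002, -0.999]]
force: [0.5, -0.3, -0.3]
width: 33.4
```

Centred; the base is now about 4 mm below the rim. Continue down.

carry_out(
  plan=[0,0,-0.15,0,0,0,-0.12,0,0,0,-0.05,0,0,0,0,0,0,0,0,0],
)

```text
clock: 9.05
tcp_pos: [489.5, -157.4, 71.9]
ee_rot: [[0.999, -0.029, 0.04], [-0.029, -1.0, -0.004], [0.041, 0.003, -0.999]]
force: [1.1, 0.0, -0.7]
width: 33.7
```

carry_out(
  plan=[0,0,-0.05,0,0,0,0,0,0,0,-0.03,0,0,0,0,0],
)

```text
clock: 9.45
tcp_pos: [490.7, -157.7, 69.3]
ee_rot: [[0.999, -0.03, 0.043], [-0.029, -1.0, -0.005], [0.043, 0.004, -0.999]]
force: [0.2, 0.6, -0.4]
width: 34.0
```

carry_out(
  plan=[0,0,-0.05,0,0,0,0,0,0,0,-0.03,0,0,0,0,0],
)

```text
clock: 9.85
tcp_pos: [492.7, -158.3, 68.9]
ee_rot: [[0.999, -0.03, 0.046], [-0.03, -1.0, -0.007], [0.046, 0.006, -0.999]]
force: [-1.7, 0.6, 0.9]
width: 33.6
```

carry_out(
  plan=[-0.04,0,0,0,0,0,0,0,0,0,0,0,0,0,0,0],
  claw=0.65,
)

```text
clock: 10.25
tcp_pos: [490.3, -158.3, 68.0]
ee_rot: [[0.999, -0.03, 0.046], [-0.03, -1.0, -0.007], [0.046, 0.006, -0.999]]
force: [0.2, -0.0, 0.6]
width: 55.6
```

carry_out(
  plan=[0,0,0.3,0,0,0,0.7,0,0,0,0.8,0,0,0,0.8,0,0,0,0.5,0,0,0.5,0.1,0,0,0.8,0,0,0,0.8,0,0],
)

```text
clock: 11.05
tcp_pos: [489.3, -55.5, 242.3]
ee_rot: [[0.998, -0.04, 0.052], [-0.04, -0.999, -0.009], [0.052, 0.007, -0.999]]
force: [1.2, 0.0, -0.6]
width: 55.5
```

```bash
python3 - <<'E'
from bench import r
from h import *
f=r.grab_frame("scene");P=cloud(f).reshape(-1,3)
q=P[(np.hypot(P[:,0]-488,P[:,1]+156.5)<35)&(P[:,2]>60)]
print(len(q),np.percentile(q[:,2],98),q[q[:,2]>105].mean(0),r.observe()['tcp_pos'])
cv2.imwrite("pics/scene3.png",f["pixels"][150:350,50:400,::-1])
E
```

```text
535 113.55399561736137 [ 493.58020053 -157.79407917  119.38880744] [489.60027154 -46.73394261 242.77116818]
```

View pics/scene3.png

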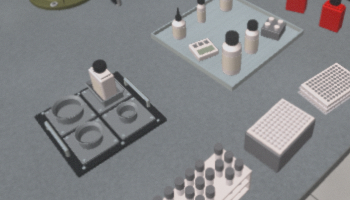

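The crop shows the flat bottle standing upright in its cup at (102,83), with its top at the right height. Small bottle next.

carry_out(
  plan=[-0.2,0.8,0,0,-0.2,0.8,0,0,-0.2,0.8,0,0,-0.2,0.8,0,0,-0.2,0.8,-0.3,0,-0.2,0.6,-0.3,0,0,0,-0.3,0,0,0,0,0],
  claw=0.55,
)

```text
clock: 11.9
tcp_pos: [426.4, 196.6, 206.1]
ee_rot: [[0.997, -0.02, 0.068], [-0.02, -1.0, -0.008], [0.068, 0.007, -0.998]]
force: [-0.3, -0.7, -0.1]
width: 47.0
```

carry_out(
  plan=[0,0,-0.6,0,0,0,-0.8,0,0,0,-0.5,0,0,0,0,0,0,0,0,0],
)

```text
clock: 12.4
tcp_pos: [431.2, 195.3, 115.3]
ee_rot: [[0.997, -0.024, 0.077], [-0.023, -1.0, -0.009], [0.078, 0.007, -0.997]]
force: [1.0, -0.4, -0.3]
width: 47.1
```

carry_out(
  plan=[-0.1,0.03,-0.6,0,-0.02,0,-0.6,0,-0.02,0,-0.25,0,-0.02,0,0,0],
)

```text
clock: 12.8
tcp_pos: [431.4, 196.3, 49.6]
ee_rot: [[0.995, -0.031, 0.092], [-0.03, -1.0, -0.009], [0.092, 0.006, -0.996]]
force: [-1.1, 0.2, -0.1]
width: 46.9
```

carry_out(
  plan=[-0.08,0,-0.05,0,-0.02,0,0,0,0,0,0,0,0,0,0,0,0,0,0,0],
  claw=0.1,
  newtons=30,
)

```text
clock: 13.3
tcp_pos: [430.7, 196.8, 53.0]
ee_rot: [[0.994, -0.033, 0.102], [-0.033, -0.999, -0.009], [0.102, 0.005, -0.995]]
force: [0.2, -0.3, -0.9]
width: 22.5
```

carry_out(
  plan=[-0.05,0,0,0,-0.05,0,-0.1,0,0,0,-0.08,0],
  claw=0.5,
)

```text
clock: 13.6
tcp_pos: [426.1, 196.9, 44.3]
ee_rot: [[0.994, -0.034, 0.104], [-0.033, -0.999, -0.009], [0.104, 0.005, -0.995]]
force: [-0.3, -0.4, -0.2]
width: 42.6
```

```bash
python3 - <<'E'
from bench import r
o=r.observe()
print(np.round(o['joints'],1) if 0 else [round(float(x),1) for x in o['joints']],[round(float(x),1) for x in o['qvel']],o['tcp_pos'])
E
```

```text
[21.5, 11.1, -54.6, 122.9, 17.3, 47.1, -135.6] [-3.6, 5.2, 2.7, 1.4, 7.0, -4.5, -5.9] [426.11130213 196.87802502  44.34678901]
```

carry_out(
  plan=[0,0,0,0,0,0,0,0,0,0,0,0,0,0,0,0],
  claw=0.1,
)

```text
clock: 14.0
tcp_pos: [425.5, 196.8, 43.6]
ee_rot: [[0.994, -0.033, 0.102], [-0.032, -0.999, -0.009], [0.102, 0.006, -0.995]]
force: [-0.7, -0.9, 1.4]
width: 22.8
```

carry_out(
  plan=[0,0,0.4,0,0,0,0.8,0,0,0,0.9,0,0,0,0.7,0,0.2,-0.5,0,0,0.4,-0.9,0,0,0.4,-0.9,0,0,0.4,-0.9,0,0],
)

```text
clock: 14.8
tcp_pos: [493.6, 40.2, 190.3]
ee_rot: [[0.994, -0.015, 0.106], [-0.014, -1.0, -0.008], [0.106, 0.007, -0.994]]
force: [1.2, -0.2, 0.0]
width: 23.0
```

carry_out(
  plan=[0.35,-0.9,0,0,0.35,-0.9,0,0,0.35,-0.9,0,0,0.35,-0.8,0,0,0,-0.2,0,0,0,0,0,0],
)

```text
clock: 15.4
tcp_pos: [565.7, -161.5, 188.4]
ee_rot: [[0.994, -0.026, 0.106], [-0.025, -1.0, -0.011], [0.107, 0.008, -0.994]]
force: [0.3, 0.5, -0.6]
width: 23.1
```

carry_out(
  plan=[0.22,0,-0.5,0,0,0,-0.7,0,0,0,-0.3,0,0,0,0,0],
)

```text
clock: 15.8
tcp_pos: [576.9, -156.1, 112.1]
ee_rot: [[0.994, -0.022, 0.108], [-0.021, -1.0, -0.01], [0.109, 0.007, -0.994]]
force: [0.2, -0.7, -0.8]
width: 23.0
```

carry_out(
  plan=[0,-0.07,-0.2,0,0,0,-0.25,0,0,0,0,0,0,0,0,0],
)

```text
clock: 16.2
tcp_pos: [577.8, -157.0, 90.5]
ee_rot: [[0.994, -0.018, 0.111], [-0.017, -1.0, -0.01], [0.112, 0.008, -0.994]]
force: [-0.1, -0.3, 0.2]
width: 23.3
```

carry_out(
  plan=[0,-0.05,-0.15,0,0,0,-0.2,0,0,0,-0.15,0,0,0,-0.05,0,0,0,0,0],
)

```text
clock: 16.7
tcp_pos: [578.5, -160.3, 61.7]
ee_rot: [[0.993, -0.019, 0.113], [-0.018, -1.0, -0.011], [0.113, 0.009, -0.994]]
force: [0.1, 0.0, -0.1]
width: 22.9
```

carry_out(
  plan=[-0.02,0,-0.06,0,0,0,0,0,0,0,-0.05,0,0,0,0,0],
)

```text
clock: 17.1
tcp_pos: [578.5, -160.4, 56.9]
ee_rot: [[0.993, -0.019, 0.115], [-0.018, -1.0, -0.012], [0.116, 0.01, -0.993]]
force: [-0.3, -0.2, -0.4]
width: 22.6
```

carry_out(
  plan=[0,0,-0.05,0,0,0,0,0,0,0,-0.04,0,0,0,0,0],
)

```text
clock: 17.5
tcp_pos: [580.5, -160.9, 56.4]
ee_rot: [[0.993, -0.019, 0.119], [-0.018, -1.0, -0.014], [0.119, 0.012, -0.993]]
force: [-1.4, 0.5, 0.2]
width: 23.1
```

carry_out(
  plan=[-0.02,0,0,0,0,0,0,0,0,0,0,0],
  claw=0.6,
)

```text
clock: 17.8
tcp_pos: [579.9, -161.1, 56.3]
ee_rot: [[0.993, -0.019, 0.12], [-0.017, -1.0, -0.015], [0.12, 0.013, -0.993]]
force: [0.4, -0.1, -0.4]
width: 51.3
```

carry_out(
  plan=[0,0,0.3,0,0,0,0.7,0,0,0,0.8,0,0,0,0.7,0,0,0.5,0.3,0,0,0.9,0,0,0.1,0.9,0,0,0.1,0.9,0,0],
)

```text
clock: 18.6
tcp_pos: [588.0, -5.5, 207.6]
ee_rot: [[0.992, -0.035, 0.123], [-0.033, -0.999, -0.019], [0.124, 0.015, -0.992]]
force: [0.8, 0.3, -0.3]
width: 51.4
```

```bash
python3 - <<'E'
from bench import r
from h import *
f=r.grab_frame("scene");P=cloud(f).reshape(-1,3)
for x,y in((578.9,-159.6),(488,-156.5)):
    q=P[(np.hypot(P[:,0]-x,P[:,1]-y)<30)&(P[:,2]>60)&(P[:,2]<150)]
    t=np.percentile(q[:,2],98);print(len(q),t,q[q[:,2]>t-8].mean(0))
print(r.observe()['tcp_pos'])
E
```

```text
179 94.83323892564599 [ 585.64346414 -161.57366252   92.05136334]
388 113.2995244893853 [ 493.83223477 -159.28600759  110.73626439]
[588.30989198   6.12626728 208.37142163]
```

carry_out(
  plan=[0.05,0.8,0,0,0.05,0.8,0,0,0.05,0.8,-0.2,0,0.05,0.8,-0.4,0,0.05,0.6,-0.4,0,0,0,-0.2,0,0,0,0,0],
  claw=0.65,
)

```text
clock: 19.35
tcp_pos: [600.5, 204.5, 154.2]
ee_rot: [[0.991, -0.018, 0.133], [-0.016, -1.0, -0.009], [0.133, 0.007, -0.991]]
force: [-0.6, -0.7, 0.1]
width: 55.0
```

carry_out(
  plan=[0.05,-0.02,-0.6,0,0,0,-0.7,0,0,0,-0.4,0,0,0,0,0],
)

```text
clock: 19.75
tcp_pos: [607.0, 197.4, 72.1]
ee_rot: [[0.99, -0.025, 0.14], [-0.023, -1.0, -0.012], [0.141, 0.009, -0.99]]
force: [-0.2, -1.0, -0.3]
width: 56.0
```

carry_out(
  plan=[-0.05,0.12,-0.2,0,-0.02,0,-0.2,0,-0.02,0,-0.05,0,0,0,0,0],
)

```text
clock: 20.15
tcp_pos: [605.6, 201.6, 52.9]
ee_rot: [[0.989, -0.029, 0.147], [-0.028, -1.0, -0.013], [0.147, 0.008, -0.989]]
force: [-0.1, 1.0, -0.5]
width: 55.4
```

carry_out(
  plan=[-0.02,0.04,-0.06,0,-0.02,0,0,0,-0.02,0,-0.03,0,0,0,-0.02,0,0,0,0,0],
  claw=0.25,
  newtons=35,
)

```text
clock: 20.65
tcp_pos: [604.5, 204.3, 50.8]
ee_rot: [[0.988, -0.029, 0.152], [-0.028, -1.0, -0.013], [0.152, 0.009, -0.988]]
force: [-0.6, -0.8, -1.3]
width: 33.9
```

carry_out(
  plan=[0,0,0.4,0,0,0,0.8,0,0,0,0.9,0,0,0,0.7,0,-0.1,-0.5,0,0,-0.1,-0.9,0,0,-0.1,-0.9,0,0,-0.1,-0.9,0,0],
)

```text
clock: 21.45
tcp_pos: [580.1, 51.2, 195.9]
ee_rot: [[0.988, -0.01, 0.152], [-0.009, -1.0, -0.005], [0.152, 0.003, -0.988]]
force: [0.6, -0.2, -1.0]
width: 34.2
```

carry_out(
  plan=[0,-0.9,0,0,0,-0.9,0,0,0,-0.9,0,0,0,-0.9,0,0,0,-0.9,0,0,0,-0.7,0,0,0,0,0,0],
)

```text
clock: 22.15
tcp_pos: [575.1, -228.1, 195.8]
ee_rot: [[0.988, -0.02, 0.154], [-0.018, -1.0, -0.013], [0.154, 0.01, -0.988]]
force: [0.3, -0.6, -1.3]
width: 34.1
```

carry_out(
  plan=[0.02,-0.42,-0.4,0,0,0,-0.7,0,0,0,-0.5,0,0,0,0,0],
)

```text
clock: 22.55
tcp_pos: [576.3, -250.3, 114.2]
ee_rot: [[0.988, -0.022, 0.156], [-0.02, -1.0, -0.014], [0.156, 0.01, -0.988]]
force: [-0.6, -0.2, -0.1]
width: 34.2
```

Target TCP z at the floor is about 17 + 46.8 = 64.

carry_out(
  plan=[0,0,-0.3,0,0,0,-0.3,0,0,0,-0.2,0,0,0,0,0],
)

```text
clock: 22.95
tcp_pos: [578.0, -248.7, 74.0]
ee_rot: [[0.987, -0.02, 0.159], [-0.018, -1.0, -0.014], [0.159, 0.011, -0.987]]
force: [-0.6, -0.4, -0.3]
width: 34.1
```

carry_out(
  plan=[-0.05,-0.05,-0.08,0,0,0,-0.08,0,0,0,-0.05,0,0,0,0,0],
)

```text
clock: 23.35
tcp_pos: [576.7, -251.6, 64.4]
ee_rot: [[0.987, -0.019, 0.162], [-0.017, -1.0, -0.016], [0.162, 0.013, -0.987]]
force: [-0.1, 0.6, -1.5]
width: 33.9
```

carry_out(
  plan=[0,0,-0.04,0,0,0,-0.03,0,-0.02,0,0,0],
)

```text
clock: 23.65
tcp_pos: [577.7, -252.0, 64.0]
ee_rot: [[0.986, -0.019, 0.166], [-0.017, -1.0, -0.017], [0.166, 0.014, -0.986]]
force: [-0.4, 0.1, -0.5]
width: 34.1
```

carry_out(
  plan=[-0.02,0,0,0,0,0,0,0,0,0,0,0],
  claw=0.65,
)

```text
clock: 23.95
tcp_pos: [577.1, -252.2, 64.4]
ee_rot: [[0.986, -0.02, 0.167], [-0.017, -1.0, -0.018], [0.167, 0.015, -0.986]]
force: [-0.4, 0.2, 0.7]
width: 55.6
```

carry_out(
  plan=[0,0,0.3,0,0,0,0.7,0,0,0,0.8,0,0,0.1,0.9,0,0,0.5,0.5,0,0.1,0.9,0,0,0.1,0.9,0,0,0.1,0.9,0,0],
)

```text
clock: 24.75
tcp_pos: [590.4, -91.1, 238.5]
ee_rot: [[0.984, -0.035, 0.173], [-0.032, -0.999, -0.024], [0.174, 0.018, -0.985]]
force: [0.9, 0.4, 0.5]
width: 55.7
```

```bash
python3 - <<'E'
from bench import r
from h import *
f=r.grab_frame("scene");P=cloud(f).reshape(-1,3)
for x,y in((575.9,-251.1),(578.9,-159.6),(488,-156.5)):
    q=P[(np.hypot(P[:,0]-x,P[:,1]-y)<30)&(P[:,2]>60)&(P[:,2]<150)]
    t=np.percentile(q[:,2],98);print(len(q),t,q[q[:,2]>t-8].mean(0))
print(r.observe()['tcp_pos'])
E
```

```text
408 107.39393292653376 [ 582.85491811 -253.7470546   105.08698067]
174 93.99859382415933 [ 585.84085745 -161.91120522   91.62243477]
392 112.98652322959846 [ 493.97412003 -159.23032065  110.74271926]
[591.41572957 -79.35746823 239.22781759]
```

carry_out(
  plan=[0.1,0.8,0,0,0.1,0.8,0,0,0.1,0.8,-0.2,0,0.1,0.8,-0.4,0,0.05,0.5,-0.4,0,0,0,-0.2,0,0,0,0,0],
  claw=0.85,
)

```text
clock: 25.5
tcp_pos: [614.4, 114.0, 187.0]
ee_rot: [[0.982, -0.016, 0.187], [-0.013, -1.0, -0.017], [0.187, 0.014, -0.982]]
force: [0.4, -1.1, 0.0]
width: 73.0
```

carry_out(
  plan=[0.05,0.05,-0.5,0,0,0,-0.7,0,0,0,-0.3,0,0,0,0,0],
)

```text
clock: 25.9
tcp_pos: [620.6, 110.4, 115.5]
ee_rot: [[0.981, -0.024, 0.194], [-0.02, -1.0, -0.021], [0.194, 0.017, -0.981]]
force: [0.3, 0.5, 0.5]
width: 72.4
```

carry_out(
  plan=[-0.02,0.13,-0.3,0,-0.03,0,-0.45,0,-0.02,0,-0.3,0,0,0,0,0],
)

```text
clock: 26.3
tcp_pos: [620.7, 115.8, 65.4]
ee_rot: [[0.979, -0.028, 0.202], [-0.024, -0.999, -0.022], [0.202, 0.017, -0.979]]
force: [-0.1, -0.2, -0.6]
width: 72.6
```

carry_out(
  plan=[-0.03,0.02,-0.02,0,-0.02,0,0,0,0,0,-0.02,0,0,0,-0.02,0,0,0,0,0],
  claw=0.4,
  newtons=45,
)

```text
clock: 26.8
tcp_pos: [620.1, 117.6, 66.2]
ee_rot: [[0.978, -0.028, 0.206], [-0.024, -0.999, -0.022], [0.207, 0.017, -0.978]]
force: [-0.2, -0.4, 0.1]
width: 44.6
```

carry_out(
  plan=[0,0,0.4,0,0,0,0.8,0,0,0,0.9,0,0,0,0.7,0,-0.2,-0.5,0,0,-0.35,-0.9,0,0,-0.35,-0.9,0,0,-0.35,-0.9,0,0],
)

```text
clock: 27.6
tcp_pos: [555.6, -35.7, 211.6]
ee_rot: [[0.978, -0.01, 0.21], [-0.007, -1.0, -0.013], [0.21, 0.011, -0.978]]
force: [0.6, -0.5, -0.8]
width: 44.7
```

carry_out(
  plan=[-0.35,-0.9,0,0,-0.35,-0.9,0,0,-0.35,-0.9,0,0,-0.3,-0.9,0,0,-0.1,-0.6,0,0,0,0,0,0],
)

```text
clock: 28.2
tcp_pos: [474.5, -261.9, 212.6]
ee_rot: [[0.977, -0.022, 0.213], [-0.017, -1.0, -0.023], [0.214, 0.019, -0.977]]
force: [0.7, -0.4, -0.3]
width: 44.5
```

carry_out(
  plan=[0.18,0.18,-0.3,0,0,0,-0.7,0,0,0,-0.5,0,0,0,0,0],
)

```text
clock: 28.6
tcp_pos: [484.5, -252.8, 136.7]
ee_rot: [[0.976, -0.024, 0.216], [-0.019, -1.0, -0.025], [0.217, 0.021, -0.976]]
force: [-0.1, 0.6, -1.3]
width: 44.6
```

carry_out(
  plan=[0,0.08,-0.3,0,0,0,-0.3,0,-0.03,0,-0.2,0,0,0,0,0],
)

```text
clock: 29.0
tcp_pos: [485.8, -247.2, 99.3]
ee_rot: [[0.975, -0.02, 0.22], [-0.015, -1.0, -0.026], [0.221, 0.022, -0.975]]
force: [-0.5, 0.1, -2.5]
width: 44.6
```

carry_out(
  plan=[-0.03,-0.02,-0.15,0,-0.02,0,-0.15,0,0,0,-0.06,0,0,0,-0.02,0,0,0,0,0],
)

```text
clock: 29.5
tcp_pos: [484.6, -249.1, 81.8]
ee_rot: [[0.975, -0.02, 0.223], [-0.014, -0.999, -0.029], [0.224, 0.025, -0.974]]
force: [-0.3, -0.3, -1.1]
width: 44.8
```

carry_out(
  plan=[-0.02,0,-0.06,0,0,0,-0.04,0,-0.02,0,-0.02,0,0,0,0,0],
)

```text
clock: 29.9
tcp_pos: [484.7, -249.4, 78.9]
ee_rot: [[0.974, -0.021, 0.227], [-0.014, -0.999, -0.03], [0.227, 0.026, -0.974]]
force: [-1.1, 0.2, -0.8]
width: 44.9
```

carry_out(
  plan=[-0.02,0,-0.04,0,0,0,-0.03,0,0,0,0,0],
)

```text
clock: 30.2
tcp_pos: [485.2, -249.7, 78.7]
ee_rot: [[0.973, -0.021, 0.229], [-0.014, -0.999, -0.032], [0.229, 0.028, -0.973]]
force: [-0.6, 0.4, -1.2]
width: 44.7
```

carry_out(
  plan=[-0.02,0,0,0,0,0,0,0,0,0,0,0],
  claw=0.8,
)

```text
clock: 30.5
tcp_pos: [484.9, -250.4, 78.9]
ee_rot: [[0.973, -0.021, 0.231], [-0.014, -0.999, -0.033], [0.232, 0.029, -0.972]]
force: [-0.9, 0.8, 0.4]
width: 68.2
```

carry_out(
  plan=[0,0,0.3,0,0,0,0.7,0,0,0,0.8,0,0,0,0.8,0,0,-0.3,0.5,0,-0.2,-0.9,0,0,-0.2,-0.9,0,0,-0.3,-0.8,0,0],
)

```text
clock: 31.3
tcp_pos: [452.7, -391.5, 241.5]
ee_rot: [[0.972, -0.005, 0.236], [0.002, -0.999, -0.032], [0.236, 0.032, -0.971]]
force: [1.3, 0.8, 0.2]
width: 68.3
```

```bash
python3 - <<'E'
from bench import r
from h import *
f=r.grab_frame("scene");s=r.grab_frame("side");P=cloud(f).reshape(-1,3);Q=cloud(s).reshape(-1,3)
for n,x,y in(("L",484.4,-248.2),("M",575.9,-251.1),("S",578.9,-159.6),("F",488,-156.5),("d1",434.5,110.5),("d2",431,288)):
  for A in(P,Q):
    q=A[(np.hypot(A[:,0]-x,A[:,1]-y)<30)&(A[:,2]>60)&(A[:,2]<150)]
    if len(q)<5: continue
    t=np.percentile(q[:,2],98);print(n,len(q),t.round(1),q[q[:,2]>t-8].mean(0).round(1))
print(r.observe()['tcp_pos'])
a=f["pixels"][100:350,50:390,::-1];b=s["pixels"][120:300,150:350,::-1]
cv2.imwrite("pics/scene9.png",cv2.resize(a,None,fx=2,fy=2));
E
```

```text
L 697 127.7 [ 490.2 -252.4  125.7]
L 230 128.4 [ 486.5 -244.6  126. ]
M 405 107.6 [ 583.2 -254.   105.1]
M 125 108.7 [ 578.1 -248.5  106.2]
S 176 93.7 [ 585.6 -161.7   91.5]
S 68 95.2 [ 582.3 -156.8   92.1]
F 394 113.2 [ 494.1 -159.5  110.7]
F 256 113.7 [ 489.1 -151.9  111.7]
d1 51 93.2 [434.5 109.3  89.8]
d1 48 92.7 [431.8 111.2  89.5]
d2 44 91.7 [432.  287.8  88. ]
d2 61 92.9 [430.1 289.4  89.4]
[ 447.97252649 -397.50011523  240.06466527]
```

View pics/scene9.png

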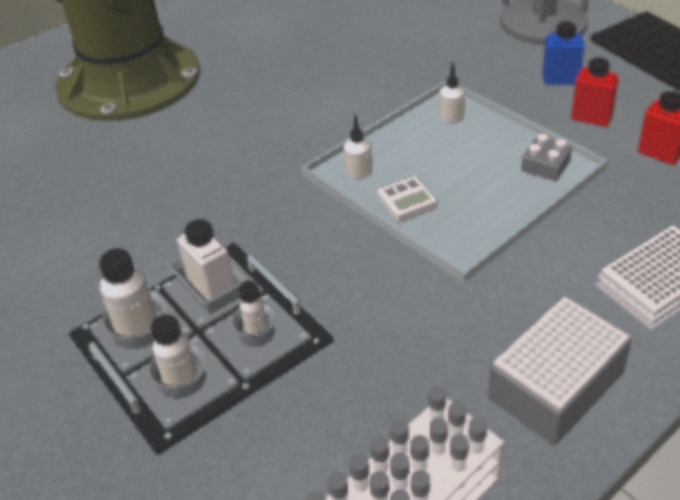

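The picture shows all four bottles upright in their own cups: large (125,300), flat (203,262), medium (172,352), small (252,312). The droppers at (357,150) and (452,97) are unmoved and the gripper is clear, so I'm handing in.

```bash
python3 -c "
from bench import r
print(r.sign_off())"
```

```text
the job is handed in; nothing more can be done
None
```

All four flat-capped bottles (flat, small, medium and large, in that order) are in their own holders. I handed the job in at about 31 s of robot time, with the gripper empty and clear; `sign_off` gives no verdict.

- **Height:** the measured cap tops were 113, 94–95, 108 and 128 mm (flat, small, medium, large). Fully seated they should be 112, 93, 107 and 127 mm; the extra 1–2 mm is about what the cameras read high at the start.
- **Position:** averaging the scene and side views, the cap centres came out within about 5–6 mm of the holder centres. That is inside the 10 mm limit.
- **Droppers:** both still stand upright in the tray, within about 3 mm of where they started.
- **What went less well:**
  - The tool slowly tilted about the jaw axis as rows added up, reaching about 13° by the end. The bottles still looked upright in the final picture.
  - The small bottle had to be re-gripped lower once, because the first grip sat near its shoulder.
  - The two views differ by 4–8 mm on the caps, so the position figures are only good to a few millimetres.

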